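Free the seized hold-down pin, hang it up and tray the bangle

TASK

The finished brass bangle is trapped on the wooden holding block by a seized steel hold-down pin. Draw the block's slide bolt right back and leave it back, work the pin loose by twisting it back and forth while pulling it up until it comes out (a straight pull will not free it), and hang it by its eye on the peg of the stand. Then lay the bangle flat on the bare floor of the finished-work tray; let neither the pin nor the bangle drop, and leave all the other things where they are.

Things in the scene. Friction and masses are not known exactly. Their poses are not given: they have to be found in the camera images.
- block: Fixed wooden holding block, 120 x 120 mm, 75 mm high; an arm 70 mm wide, 94 mm high (bolt rails on it to 112 mm) runs out from it along its own +y from y = 60 to 175 mm and carries the slide bolt. Origin: under the centre of the square part, on the bench; z up. The pin is stuck upright in the 60 x 60 mm socket in its middle.
- socket_mouth (a point): Centre of the socket's mouth on the block's top, 75 mm up. To free the pin: turn to about +0.55, raise it 19 mm from its start height, turn to -0.55, raise to 38 mm, turn to +0.55, draw out. There are 3 mm of free height between pairs. A foot well holds the pin upright for its first 14 mm of lift; then it has about 4 mm of sideways play.
- plates (a point): Middle of the socket, 53 mm up; axes as the block's. Three pairs of staggered steel plates (6 mm thick, undersides 31, 50, 69 mm above the bench) catch the pin's cross-pin. Turn = pin yaw - block yaw, anticlockwise positive, near 0 at first. The lowest pair lets the cross-pin rise only at turn +0.30 to +0.9 rad, the middle at -0.30 to -0.9, the top at +0.30 to +0.9; stops at about 0.95 either way.
- bolt (a joint): Travel of the slide bolt (m): 0 to 0.006 at the start, its fork straddling one end of the pin's T-bar so that the pin cannot turn; 0.045 drawn right back (stop). It moves along the block's +y, needs about 2 N and stays where it is left; from 0.028 on the T-bar can turn freely.
- bolt_stub (a point): Top centre of the slide bolt's upright round stub, the thing to pull it by: 16 mm diameter, 44 mm tall above the bolt; moves with the bolt. Its top is 154.5 mm above the bench.
- pin: Loose steel hold-down pin, 179 mm tall, 0.45 to 0.7 kg. Origin: centre of its foot; z up along it. Round shank 24 mm diameter to z = 106 mm; T-bar 12 mm diameter, 90 mm long, along y at z = 100 mm; flat eye plate above, 44 mm wide (y), 14 mm thick (x), z = 104 to 179 mm. At the start its foot is 4 mm above the bench; it must rise 90 mm to clear the bangle.
- pin_grip (a point): Centre of the solid part of the eye plate above the hole, 160 mm above the pin's foot: a good place to grip, across the 44 mm width (pin's y), which leaves the hole free.
- pin_cross (a point): Centre of the pin's cross-pin, 20 mm above its foot: 10 mm diameter, 52 mm long, along the pin's x. Hidden in the socket at the start.
- pin_eye (a point): Centre of the eye, a round hole of 30 mm through the eye plate, 132 mm above the pin's foot; the hole's axis is the pin's x.
- bangle: Loose brass bangle: plain ring, 84 mm outside, 64 mm inside (wall 10 mm), 18 mm high, about 0.12 kg. Origin: centre of its underside; z is its axis. At the start it lies flat on the block's top (75 mm) round the pin, located by four 6 mm high studs just inside it.
- stand: Fixed wooden stand with one steel peg. Base 110 x 120 x 16 mm; post 30 x 50 mm, 208 mm high, its front face at x = +25 mm. Origin: on the bench under the base, z up. The round peg, 12 mm diameter, juts from the post along the stand's -x at y = 0, rising a little: axis from x 25, z 177 mm at the post to x -75, z 192 mm at the tip.
- peg_tip (a point): Tip of the peg (end of its axis), 192 mm above the bench; axes as the stand's. The hung pin's eye centre lies about 9 mm below the peg's axis. Eye between x = -66 and +15 mm of the stand counts; x = -35 mm leaves room for the cross-pin before the post.
- tray: Fixed, shallow wooden finished-work tray, 160 (x) x 240 (y) mm outside, 28 mm high, walls and floor 6 mm. Origin: under its centre, z up. Two other bangles lie stacked in its +y half; its -y half is bare.
- tray_free (a point): Middle of the bare half of the tray's floor, 6 mm above the bench.
- done_a: Bangle already in the tray (92 mm outside, 16 mm high), origin: centre of its underside. Leave alone.
- done_b: Second bangle, stacked on the first in the tray, same size. Leave alone.
- hammer: Hammer lying on the bench beyond the block, 260 mm long. Leave alone.
- bangle_c: Bangle lying on the bench near the robot, 90 mm outside. Leave alone.
- bangle_d: Bangle lying on the bench beyond the block, 96 mm outside, 18 mm high. Leave alone.
- bangle_e: Bangle stacked on that one, same size. Leave alone.
- tin: Plain steel tin beyond the work, 70 mm diameter, 85 mm high. Leave alone.
- offcut: Wooden offcut near the robot, 110 x 60 x 40 mm. Leave alone.

How it is judged:
On the way, in this order (a step that is already met when the one before it is completed fails the run):
1. the slide bolt is drawn back clear of the T-bar (value of joint bolt above 0.028 m), for 0.1 s.
2. the pin is worked free and drawn up out of the block (z of pin in the frame of block above 0.08 m), for 0.05 s.
3. the pin hangs by its eye on the peg, let go (x of pin_eye in the frame of stand between -0.066 and 0.015 m and y of pin_eye in the frame of stand between -0.018 and 0.018 m and z of pin_eye in the frame of stand between 0.155 and 0.192 m and angle between pin's own z axis and vertical below 0.3 rad and contact force between pin and stand above 1 N and contact force between the fingers and pin below 0.1 N), for 0.2 s.
4. the bangle lies flat on the tray's floor, let go (x of bangle in the frame of tray between -0.04 and 0.04 m and y of bangle in the frame of tray between -0.09 and 0.09 m and z of bangle in the frame of tray below 0.012 m and angle between bangle's own z axis and vertical below 0.1 rad and contact force between the fingers and bangle below 0.1 N), for 0.2 s.
At the end, for the whole second after the job is handed in: Pin hanging still by its eye on the peg (tilt < 0.3 rad; eye in stand frame x -66 to 15, y within 18, z 155 to 192 mm). Bangle still, flat (0.1 rad) on the tray floor, centre within 40 (x) and 90 mm (y) of the tray's. Bolt back 28 mm or more. Both let go (all of step 3 and all of step 4 and linear speed of pin below 0.03 m/s and linear speed of bangle below 0.02 m/s and value of joint bolt above 0.028 m); the robot touches nothing.
It fails at once if the pin is dropped (falls free by more than about 25 mm) (linear speed of pin above 0.7 m/s and contact force between the fingers and pin below 0.1 N).
It fails at once if the bangle is dropped (falls free by more than about 25 mm) (linear speed of bangle above 0.7 m/s and contact force between the fingers and bangle below 0.1 N).
It fails at once if another thing is moved by more than 30 mm (distance of any of hammer, bangle_c, bangle_d, bangle_e, tin, offcut, done_a, done_b from where it was at the start of the episode above 0.03 m).
It also fails if it takes over 70 s, if anything falls off the work surface, if the arm or the gripper's body presses on something with over 40 N, if the wrist force passes 120 N, or if a joint passes its speed limit or range.

ROBOT

A 6-joint arm with a two-finger parallel gripper is mounted at the origin on the work surface. World frame = base frame: x ahead of the robot, y to its left, z up, the work surface at z = 0. Lengths are in m, angles in rad, forces in N, time in s.
With the tool pointing down it reaches from about 0.35 to 0.975 m from the base axis. Payload 4.9 kg.
Tool frame: the origin (TCP) lies between the finger pads; the fingertips stand 14 mm ahead of it and the grasp point (between the pads) lies 5 mm behind it (manip.finger_overhang is the distance from the TCP to the fingertips, in m); z points along the fingers, y is the line along which they close (so a half turn about z gives the same grasp; the last joint's range is limited). The gripper opens to 85 mm and grips with 20 to 120 N. Pads are 22 mm wide; open, the fingers measure 114 mm over their backs; the gripper's body (76 mm by 85 mm) begins 54 mm behind the grasp point. The pads swing forward as they close: fully open they stand 13 mm farther back than shut.
Start: joints at [1.075, 0.053, 1.613, -0, 1.476, -0.119], TCP at [0.23, 0.581, 0.245] pointing down, gripper open.
Joint ranges: [-3.01, 3.01], [-1.01, 2.22], [0.06, 2.58], [-1.02, 4.17], [0.09, 2.62], [-3.14, 3.14]. Speed limits (rad/s): [2.57, 2.57, 3.14, 3.14, 3.14, 3.14].

INTERFACE

Orientations are given as a unit quaternion [w, x, y, z].
In Python, from plant import manip, grab_frame gives the robot as it stands.
- The arm moves only by the tool servo_tool, never from a script. Its argument "deltas" is a list that holds one entry, the list of rows, each a list of 5 numbers: the opening in per cent of the stroke, from 0 (shut) to 100 (fully open), then the shift along the world's x, y, z in m, then the turn about the world's z in degrees. A call has exactly 8 rows; each row shifts and turns the commanded pose from where the row before left it; what a row does not reach is not made up. A row lasts 1/10 s, in which the tool goes at most 50 mm and 8.59 degrees, less where a joint would pass 70% of its speed; a pose out of reach is approached as far as the arm can. A call is refused whole if a number of a shift passes 0.05 or a number of a turn 8.59, either way. A call with a gripper value outside its range is refused whole. The fingers move at their own pace and stop on an object; the grip force is fixed at half the most. Time passes only in rows, so rows that do not move let the fingers close, or fill a call up. It gives the time, the measured TCP pose, the force, the opening and the grip force at its end, in the units of the state.
- manip.state(): the state, without advancing time (a new reading comes with each control period).
- grab_frame(name): name is "side" or "top"; returns a dict with "pixels" (420x560x3 uint8, red, green, blue), "z_map" (420x560 float32, m along the optical axis (not along the pixel's ray), 0 where there is no reading), "fx", "fy", "cx", "cy" (pixels), "rvec" (rotation vector, rad) and "tvec" (3), from world to camera coordinates, as OpenCV has them. Camera axes: x right, y down, z forward; pixel columns grow to the right and rows downward; lengths in m; the calibration is good to about 2 mm. A picture is of the moment at which its call begins.
- manip.job_done(): hands the job in; it is judged then, once.
The state is a dict: "time": time; "joint_pos": joint angles; "joint_vel": joint speeds; "joint_efforts": joint torques, N m; "tool_pos": TCP position; "tool_rot": TCP orientation; "contact_force": force on the tool from outside, world axes, zero at the start; "ft_torque": the same for the moment, N m; "gripper_width": opening from 0.0 (shut) to 1.0 (fully open); "grasp_force": force on a finger pad.
Only numpy, scipy, OpenCV 4.12 (cv2) and the standard library are available. Lean on these libraries where they do the work, as an engineer would, in place of code of your own. Each camera call takes 0.05 s, during which the arm holds its last target. There are 200 camera calls.

## Working session

There is one attempt and no reset: what is moved stays moved. The work goes in short steps, Python scripts to look and compute and a tool call to move; the robot and the scene stay as the last step left them, time stands still between calls to the robot, and variables do not carry over. Pictures are saved under pics/ and viewed, at most 13 in all, crops included, and the job is handed in when it is done.

Besides the shell and the picture viewer there is one more tool, called as name(argument=value, ...) on one line, values as JSON. servo_tool: Moves the arm, as the interface text tells. Its arguments: {"type":"object","properties":{"deltas":{"type":"array"}},"required":["deltas"]}

```bash
ls; mkdir -p pics; cat > h.py <<'E'
import numpy as np, cv2
from plant import manip, grab_frame
def cloud(f):
    z=f["z_map"]; v,u=np.indices(z.shape)
    p=np.stack([(u-f["cx"])/f["fx"]*z,(v-f["cy"])/f["fy"]*z,z],-1)
    R=cv2.Rodrigues(np.array(f["rvec"],float))[0]
    w=(p-np.array(f["tvec"]).ravel())@R
    w[z==0]=np.nan
    return w
def snap(n,name):
    f=grab_frame(n); cv2.imwrite(f"pics/{name}.png",f["pixels"][...,::-1]); np.save(f"{name}.npy",cloud(f)); return f
E
python3 - <<'E'
from h import *
a=snap("top","t0");b=snap("side","s0")
cv2.imwrite("pics/both0.png",cv2.resize(np.vstack([a["pixels"],b["pixels"]])[...,::-1],(450,600))) if 0 else None
for f in(a,b):print(f["fx"],f["rvec"],f["tvec"])
s=manip.state();print(s)
E
```

```text
pics
469.27953929479145 [ 2.14758931 -2.13032156  0.1646329 ] [-4.97016707e-04  5.68586458e-01  1.05774435e+00]
470.69883235377847 [ 2.22275341 -1.01589523  0.38392563] [-0.39258146  0.40422326  0.83391141]
{'time': 0.1, 'joint_pos': array([ 1.07500480e+00,  5.33079633e-02,  1.61415376e+00, -8.60994543e-06,
        1.47599239e+00, -1.19005127e-01]), 'joint_vel': array([ 0.00189119, -0.00258383, -0.00364856,  0.00072621, -0.00329874,
        0.00061856]), 'joint_efforts': array([-3.68760766e-04, -3.94899166e+01, -3.71365678e+01, -1.69870127e-04,
        3.99703276e-03, -2.28409658e-05]), 'tool_pos': array([0.22970748, 0.58068198, 0.24417707]), 'tool_rot': array([-2.77535875e-04,  1.87280279e-01,  9.82306078e-01, -8.88397831e-04]), 'contact_force': array([-0.1260069 ,  0.01021988, -0.35493808]), 'ft_torque': array([ 0.00067858, -0.00298002,  0.01485487]), 'grasp_force': 0.0, 'gripper_width': 1.002991291968465}
```

View pics/t0.png

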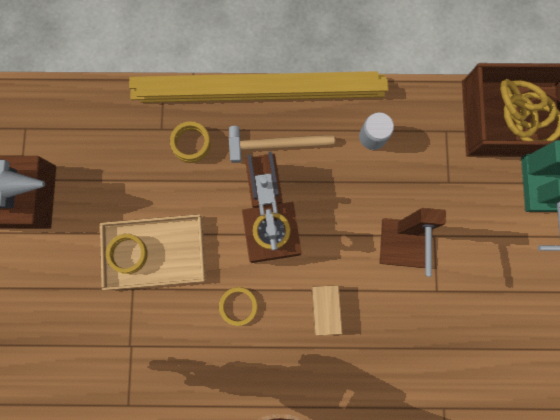

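View pics/s0.png

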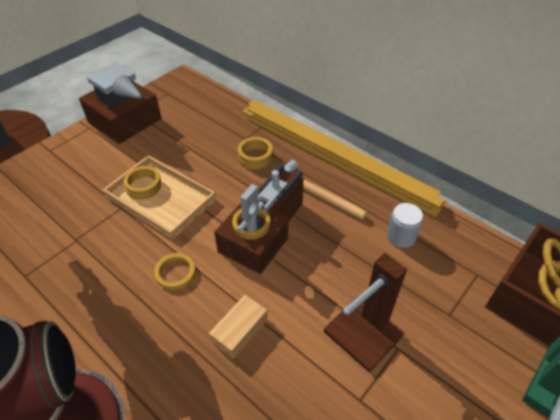

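The top view shows the block at (271,231) with the bolt arm running up and left to (263,165). It also shows the stand base at (407,243) with the peg tip at (430,274), and the tray at (152,252) with its bare half on the right. The side view agrees with this.

```bash
cat > m.py <<'E'
from h import *
t=np.load("t0.npy");s=np.load("s0.npy")
def reg(w,box,lo,hi):
    u0,v0,u1,v1=box; p=w[v0:v1,u0:u1].reshape(-1,3); return p[(p[:,2]>lo)&(p[:,2]<hi)]
def rect(p,n):
    r=cv2.minAreaRect((p[:,:2]*1000).astype(np.float32)); print(n,len(p),np.round(r[0],1),np.round(r[1],1),round(r[2],1),"z",np.round(np.median(p[:,2]),4)); return r
B=(225,140,320,275)
P=reg(t,B,.068,.079); rect(P,"block top")
P=reg(t,B,.079,.2)
rect(reg(t,B,.088,.098),"arm+bangle");
for n,w,b in(("t",t,B),("s",s,(205,150,310,275))):
    rect(reg(w,b,.148,.160),n+" stub154/eye?"); rect(reg(w,b,.170,.195),n+" eye top")
    q=reg(w,b,.148,.158); 
    for i in range(0,len(q),max(1,len(q)//12)): print(np.round(q[i],3),end="")
    print()
    rect(reg(w,b,.085,.0965),n+" z93")
    rect(reg(w,b,.098,.114),n+" tbar/rails")
S=(370,195,460,285)
rect(reg(t,S,.010,.02),"base"); rect(reg(t,S,.203,.214),"post"); 
for n,w,b in(("t",t,S),("s",s,(325,250,410,370))):
    q=reg(w,b,.165,.203); r=rect(q,n+" peg"); print(np.round(cv2.fitLine((q[:,:2]*1000).astype(np.float32),2,0,.1,.1).ravel(),3), q[:,0].min(), q[q[:,0].argmin()])
T=(90,205,215,300)
rect(reg(t,T,.02,.031),"tray rim"); rect(reg(t,T,.003,.010),"tray floor"); rect(reg(t,T,.034,.045),"done top")
E
python3 m.py
```

```text
block top 1729 [527.3  21.7] [121.5 119.9] 9.3 z 0.073
arm+bangle 1067 [593.   32.3] [215.2  82.4] 9.4 z 0.0912
t stub154/eye? 45 [569.2  29.5] [130.5  13.6] 8.4 z 0.1523
t eye top 149 [526.8  21.6] [43.8 14. ] 9.6 z 0.1804
[0.634 0.04  0.149][0.632 0.034 0.155][0.631 0.04  0.151][0.63  0.034 0.153][0.629 0.043 0.149][0.628 0.036 0.152][0.627 0.045 0.151][0.626 0.038 0.155][0.626 0.032 0.153][0.624 0.04  0.151][0.624 0.034 0.152][0.622 0.04  0.152][0.622 0.034 0.153][0.62  0.036 0.152][0.506 0.015 0.155]
t z93 1141 [593.   32.3] [215.2  82.4] 9.4 z 0.091
t tbar/rails 907 [590.9  31.9] [219.9  55.9] 9.5 z 0.1084
s stub154/eye? 103 [572.6  26.5] [132.2  16.7] 9.2 z 0.1536
s eye top 181 [528.7  19. ] [46.1 15.3] 10.2 z 0.1821
[0.634 0.042 0.154][0.634 0.034 0.156][0.635 0.032 0.153][0.621 0.037 0.154][0.622 0.032 0.153][0.549 0.016 0.155][0.538 0.014 0.156][0.527 0.013 0.157][0.52  0.013 0.153][0.522 0.011 0.15 ][0.514 0.009 0.155][0.508 0.016 0.149]
s z93 767 [595.3  28. ] [218.4  83.3] 7.5 z 0.0929
s tbar/rails 859 [594.2  28.4] [222.   60.8] 10.0 z 0.1099
base 1596 [ 508.1 -301.3] [120.5 109.8] 85.1 z 0.0141
post 367 [ 543.3 -304.1] [50.5 30.2] 84.5 z 0.2058
t peg 478 [ 493.6 -306. ] [136.4  47.9] 5.6 z 0.1877
[ 9.99000e-01  4.90000e-02  4.94271e+02 -2.94917e+02] 0.4239823796472235 [ 0.42398238 -0.29152257  0.19408609]
s peg 733 [ 496.7 -295.2] [ 49.1 136.4] 74.5 z 0.1895
[ 9.86000e-01 -1.68000e-01  5.03612e+02 -3.06158e+02] 0.4252857272941768 [ 0.42528573 -0.29871359  0.19507882]
tray rim 1006 [481.7 305.4] [160.4 241. ] 5.3 z 0.0251
tray floor 3244 [481.5 307.2] [221.1 295.6] 1.7 z 0.0047
done top 340 [476.4 362.9] [89. 89.] 89.6 z 0.036
```

```bash
python3 - <<'E'
import cv2
a=cv2.imread("pics/t0.png")[140:280,215:325]; b=cv2.imread("pics/s0.png")[150:275,205:315]
cv2.imwrite("pics/c0.png",cv2.hconcat([cv2.resize(a,(400,509),interpolation=2),cv2.resize(b,(400,509),interpolation=2)]))
E
```

```text
(no output)
```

View pics/c0.png

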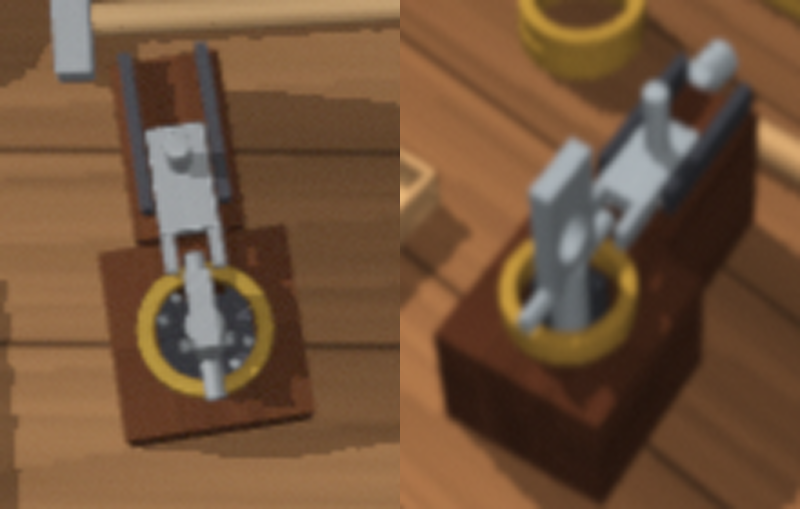

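The block is at (0.528, 0.021) with yaw -80.6°, and the sizes match (121×120 mm). The stub is at about (0.628, 0.037). The stand is at about (0.506, -0.300) with yaw -5°, and the tray is at (0.4815, 0.3055) with yaw +5.3°. I'm moving to the stub now.

servo_tool(deltas=[[[60,0.025,-0.034,0,3.9],[60,0.025,-0.034,0,3.9],[60,0.025,-0.034,0,3.9],[60,0.025,-0.034,0,3.9],[60,0.025,-0.034,0,3.9],[60,0.025,-0.034,0,3.9],[60,0.025,-0.034,0,3.9],[60,0.025,-0.034,0,3.9]]])

```text
time: 0.9
tool_pos: [0.4304, 0.3075, 0.2448]
tool_rot: [-0.0, -0.085, 0.996, -0.0]
contact_force: [0.8, 0.2, 0.7]
gripper_width: 0.599
grasp_force: 0.0
```

servo_tool(deltas=[[[60,0.025,-0.034,0,0],[60,0.025,-0.034,0,0],[60,0.025,-0.034,0,0],[60,0.025,-0.034,0,0],[60,0.025,-0.034,0,0],[60,0.025,-0.034,0,0],[60,0.025,-0.034,0,0],[60,0.023,-0.034,0,0]]])

```text
time: 1.7
tool_pos: [0.6285, 0.0355, 0.2446]
tool_rot: [-0.0, -0.084, 0.996, 0.0]
contact_force: [0.6, 1.3, 0.3]
gripper_width: 0.598
grasp_force: 0.0
```

servo_tool(deltas=[[[60,0,0.0015,-0.03,0],[60,0,0,-0.03,0],[60,0,0,-0.03,0],[60,0,0,-0.015,0],[60,0,0,-0.006,0],[0,0,0,0,0],[0,0,0,0,0],[0,0,0,0,0]]])

```text
time: 2.5
tool_pos: [0.6292, 0.0386, 0.1366]
tool_rot: [0.002, -0.084, 0.996, -0.0]
contact_force: [-0.6, -0.4, 2.2]
gripper_width: 0.166
grasp_force: 58.4
```

servo_tool(deltas=[[[0,0,0,0,0],[0,0.007,0.0012,0,0],[0,0.007,0.0012,0,0],[0,0.007,0.0012,0,0],[0,0.007,0.0012,0,0],[0,0.007,0.0012,0,0],[0,0.006,0.001,0,0],[0,0,0,0,0]]])

```text
time: 3.3
tool_pos: [0.6688, 0.0451, 0.1366]
tool_rot: [-0.001, -0.084, 0.996, -0.001]
contact_force: [-7.3, -2.9, 9.9]
gripper_width: 0.164
grasp_force: 59.6
```

servo_tool(deltas=[[[0,0.003,0.0005,0,0],[0,0,0,0,0],[60,0,0,0,0],[60,0,0,0,0],[60,0,0,0.02,0],[60,0,0,0.035,0],[60,0,0,0.04,0],[60,-0.02,-0.003,0.02,-8.5]]])

```text
time: 4.1
tool_pos: [0.6545, 0.0433, 0.2538]
tool_rot: [0.004, -0.008, 1.0, -0.0]
contact_force: [0.0, 0.5, 1.4]
gripper_width: 0.605
grasp_force: 0.0
```

```bash
python3 - <<'E'
from h import *
snap("side","s1")
w=np.load("s1.npy")[150:275,205:330].reshape(-1,3)
q=w[(w[:,2]>.148)&(w[:,2]<.157)&(w[:,0]>.61)&(w[:,0]<.72)]; print(len(q),np.median(q,0),q.min(0),q.max(0))
q=w[(w[:,2]>.17)&(w[:,2]<.19)&(w[:,0]<.57)]; print(len(q),cv2.minAreaRect((q[:,:2]*1000).astype(np.float32)))
E
```

```text
33 [0.66632121 0.04150913 0.15339882] [0.66093473 0.03336641 0.1483583 ] [0.67648457 0.05025697 0.15691721]
183 ((529.5824584960938, 19.54580307006836), (45.51863098144531, 16.21282386779785), 8.870348930358887)
```

servo_tool(deltas=[[[100,-0.018,-0.0032,0,-8.15],[100,-0.018,-0.0032,0,-8.15],[100,-0.018,-0.0032,0,-8.15],[100,-0.018,-0.0032,0,-8.15],[100,-0.018,-0.0032,0,-8.15],[100,-0.018,-0.0032,0,-8.15],[100,-0.018,-0.0032,0,-8.15],[100,0,0,0,-8.15]]])

```text
time: 4.95
tool_pos: [0.5246, 0.0207, 0.2488]
tool_rot: [-0.0, 0.533, 0.846, -0.0]
contact_force: [0.5, -0.3, -0.6]
gripper_width: 1.003
grasp_force: 0.0
```

servo_tool(deltas=[[[100,0,0,0,-8.15],[100,0,0,0,-8.15],[100,0,0,0,0],[100,0,0,0,0],[100,0,0,0,0],[100,0,0,0,0],[100,0,0,0,0],[100,0,0,0,0]]])

```text
time: 5.75
tool_pos: [0.526, 0.0207, 0.2493]
tool_rot: [-0.0, 0.645, 0.764, 0.0]
contact_force: [-0.1, 0.8, -0.0]
gripper_width: 1.001
grasp_force: 0.0
```

servo_tool(deltas=[[[100,0.002,0,-0.03,0],[100,0,0,-0.03,0],[100,0,0,-0.02,0],[100,0,0,-0.01,0],[100,0,0,0,0],[0,0,0,0,0],[0,0,0,0,0],[0,0,0,0,0]]])

```text
time: 6.55
tool_pos: [0.5289, 0.0207, 0.1609]
tool_rot: [0.001, 0.645, 0.764, 0.001]
contact_force: [1.2, 0.1, 1.1]
gripper_width: 0.511
grasp_force: 1.4
```

servo_tool(deltas=[[[0,0,0,0,0],[0,0,0,0,0],[0,0,0,0,7.9],[0,0,0,0,7.9],[0,0,0,0,7.9],[0,0,0,0,7.9],[0,0,0,0,0],[0,0,0,0,0]]])

```text
time: 7.35
tool_pos: [0.5289, 0.021, 0.1611]
tool_rot: [0.001, 0.413, 0.911, 0.001]
contact_force: [-0.3, 1.3, 6.7]
gripper_width: 0.502
grasp_force: 62.8
```

servo_tool(deltas=[[[0,0,0,0.004,0],[0,0,0,0.004,0],[0,0,0,0.004,0],[0,0,0,0.004,0],[0,0,0,0.003,0],[0,0,0,0,0],[0,0,0,0,0],[0,0,0,0,0]]])

```text
time: 8.15
tool_pos: [0.5273, 0.0207, 0.1778]
tool_rot: [-0.001, 0.413, 0.911, -0.0]
contact_force: [0.4, 0.3, -5.5]
gripper_width: 0.505
grasp_force: 62.5
```

servo_tool(deltas=[[[0,0,0,0.0025,0],[0,0,0,0,0],[0,0,0,0,0],[0,0,0,0,0],[0,0,0,0,0],[0,0,0,0,0],[0,0,0,0,0],[0,0,0,0,0]]])

```text
time: 8.95
tool_pos: [0.528, 0.0207, 0.1808]
tool_rot: [-0.0, 0.413, 0.911, -0.0]
contact_force: [-0.1, 0.1, -5.0]
gripper_width: 0.499
grasp_force: 62.5
```

```bash
python3 - <<'E'
from h import *
f=snap("side","s2")
cv2.imwrite("pics/c2.png",cv2.resize(f["pixels"][100:275,180:330,::-1],(514,600),interpolation=2))
E
```

```text
(no output)
```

View pics/c2.png

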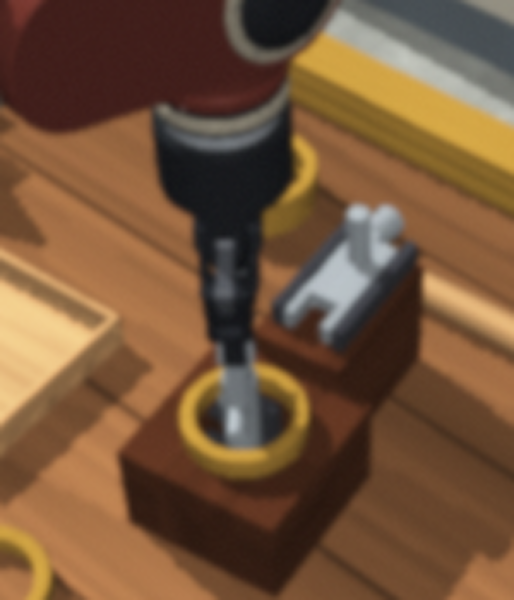

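The bolt is back (stub at about (357,225) in the crop), and the pin has turned and risen with the gripper. Next I turn it to -0.55.

servo_tool(deltas=[[[0,0,0,0,-7.9],[0,0,0,0,-7.9],[0,0,0,0,-7.9],[0,0,0,0,-7.9],[0,0,0,0,-7.9],[0,0,0,0,-7.9],[0,0,0,0,-7.9],[0,0,0,0,-7.9]]])

```text
time: 9.8
tool_pos: [0.528, 0.0207, 0.1808]
tool_rot: [-0.0, 0.831, 0.557, -0.0]
contact_force: [-0.9, -0.2, -5.9]
gripper_width: 0.506
grasp_force: 62.5
```

servo_tool(deltas=[[[0,0,0,0,0],[0,0,0,0,0],[0,0,0,0.004,0],[0,0,0,0.005,0],[0,0,0,0.005,0],[0,0,0,0.004,0],[0,0,0,0,0],[0,0,0,0,0]]])

```text
time: 10.6
tool_pos: [0.528, 0.0207, 0.1991]
tool_rot: [0.0, 0.829, 0.559, 0.0]
contact_force: [-0.6, -0.1, -6.2]
gripper_width: 0.509
grasp_force: 62.6
```

servo_tool(deltas=[[[0,0,0,0.0005,0],[0,0,0,0,7.9],[0,0,0,0,7.9],[0,0,0,0,7.9],[0,0,0,0,7.9],[0,0,0,0,7.9],[0,0,0,0,7.9],[0,0,0,0,7.9]]])

```text
time: 11.4
tool_pos: [0.5278, 0.0207, 0.1989]
tool_rot: [-0.0, 0.472, 0.881, -0.0]
contact_force: [0.6, 0.3, -5.0]
gripper_width: 0.502
grasp_force: 62.5
```

servo_tool(deltas=[[[0,0,0,0,7.9],[0,0,0,0,0],[0,0,0,0.005,0],[0,0,0,0.006,0],[0,0,0,0.006,0],[0,0,0,0.006,0],[0,0,0,0.006,0],[0,0,0,0,0]]])

```text
time: 12.2
tool_pos: [0.5287, 0.0207, 0.23]
tool_rot: [0.001, 0.413, 0.911, 0.0]
contact_force: [-0.5, -0.2, -5.8]
gripper_width: 0.501
grasp_force: 62.6
```

servo_tool(deltas=[[[0,0,0,0.006,0],[0,0,0,0.008,0],[0,0,0,0.01,0],[0,0,0,0.01,0],[0,0,0,0.012,0],[0,0,0,0.012,0],[0,0,0,0.012,0],[0,0,0,0,0]]])

```text
time: 13.0
tool_pos: [0.5291, 0.0206, 0.3015]
tool_rot: [0.002, 0.413, 0.911, 0.001]
contact_force: [-0.0, -0.3, -5.2]
gripper_width: 0.501
grasp_force: 62.7
```

```bash
python3 - <<'E'
from h import *
f=snap("side","s3")
cv2.imwrite("pics/c3.png",cv2.resize(f["pixels"][60:275,150:330,::-1],(502,600),interpolation=2))
E
```

```text
(no output)
```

View pics/c3.png

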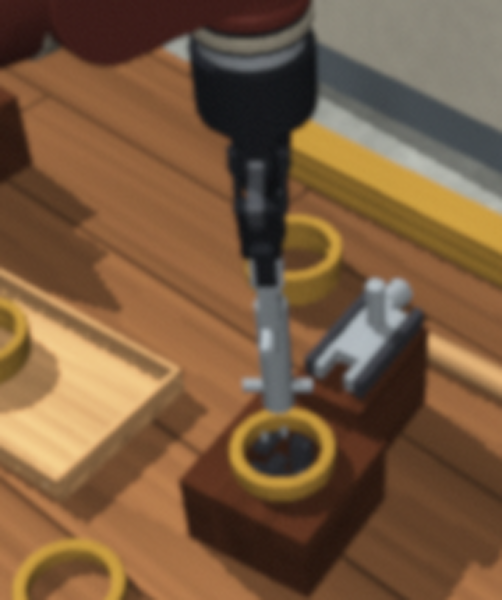

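The pin is out and held upright, with the cross-pin at (277,385) and the bangle still on the block. Now I carry it to the front of the peg.

servo_tool(deltas=[[[0,-0.01,-0.01,0,2.7],[0,-0.017,-0.02,0,2.7],[0,-0.017,-0.02,0,2.7],[0,-0.017,-0.02,0,2.7],[0,-0.017,-0.02,0,2.7],[0,-0.017,-0.02,0,2.7],[0,-0.017,-0.02,0,2.7],[0,-0.017,-0.02,0,2.7]]])

```text
time: 13.85
tool_pos: [0.3979, -0.1297, 0.2975]
tool_rot: [-0.001, 0.234, 0.972, 0.0]
contact_force: [0.0, -0.9, -5.3]
gripper_width: 0.505
grasp_force: 63.2
```

servo_tool(deltas=[[[0,0,-0.023,-0.01,2.8],[0,0,-0.023,-0.012,2.8],[0,0,-0.023,-0.012,2.8],[0,0,-0.023,-0.012,2.8],[0,0,-0.023,-0.012,2.8],[0,0,-0.023,-0.012,2.8],[0,0,-0.015,-0.009,2.8],[0,0,-0.008,-0.006,2.8]]])

```text
time: 14.65
tool_pos: [0.3981, -0.2909, 0.2114]
tool_rot: [-0.001, 0.041, 0.999, 0.001]
contact_force: [-0.2, 0.4, -5.4]
gripper_width: 0.506
grasp_force: 63.2
```

```bash
python3 - <<'E'
from h import *
f=snap("side","s4"); g=snap("top","t4")
a=cv2.resize(f["pixels"][200:400,270:430,::-1],(400,500),interpolation=2)
b=cv2.resize(g["pixels"][180:340,370:498,::-1],(400,500),interpolation=2)
cv2.imwrite("pics/c4.png",cv2.hconcat([a,b]))
print(manip.state()["tool_pos"],manip.state()["tool_rot"])
for n in("s4","t4"):
    p=np.load(n+".npy").reshape(-1,3)
    q=p[(p[:,0]>.36)&(p[:,0]<.44)&(abs(p[:,1]+.29)<.07)&(p[:,2]>.03)&(p[:,2]<.25)]
    print(n,len(q))
    for z in np.arange(.04,.24,.02):
        r=q[abs(q[:,2]-z)<.01]
        if len(r)>5: print(round(z,2),len(r),np.round(np.percentile(r[:,:2],[5,50,95],axis=0),3).tolist())
E
```

```text
[ 0.39796681 -0.29033208  0.21117912] [-0.00151575  0.04255435  0.9990922   0.00126539]
s4 1605
0.06 31 [[0.385, -0.304], [0.389, -0.3], [0.397, -0.287]]
0.08 117 [[0.371, -0.304], [0.385, -0.295], [0.419, -0.287]]
0.1 66 [[0.384, -0.304], [0.386, -0.298], [0.397, -0.287]]
0.12 72 [[0.384, -0.304], [0.387, -0.298], [0.395, -0.286]]
0.14 75 [[0.385, -0.304], [0.387, -0.297], [0.393, -0.286]]
0.16 329 [[0.386, -0.335], [0.391, -0.298], [0.401, -0.252]]
0.18 191 [[0.388, -0.314], [0.393, -0.291], [0.401, -0.274]]
0.2 122 [[0.386, -0.32], [0.39, -0.292], [0.392, -0.268]]
0.22 254 [[0.386, -0.327], [0.39, -0.297], [0.394, -0.264]]
t4 209
0.06 8 [[0.383, -0.285], [0.386, -0.282], [0.389, -0.28]]
0.08 45 [[0.368, -0.293], [0.376, -0.288], [0.4, -0.281]]
0.12 7 [[0.382, -0.291], [0.384, -0.285], [0.386, -0.282]]
0.14 11 [[0.382, -0.291], [0.384, -0.285], [0.397, -0.247]]
0.16 46 [[0.392, -0.261], [0.396, -0.254], [0.402, -0.247]]
0.18 7 [[0.427, -0.302], [0.436, -0.291], [0.439, -0.29]]
0.2 49 [[0.425, -0.3], [0.432, -0.294], [0.44, -0.289]]
```

View pics/c4.png

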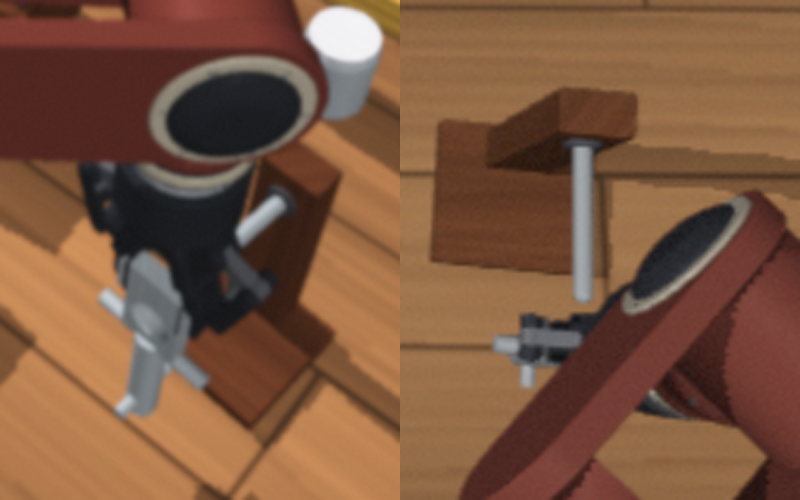

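The eye plate is square to the peg, with its centre within about 2 mm of the peg line. I raise it 1.5 mm and slide it on.

servo_tool(deltas=[[[0,0,-0.0005,0.0015,0.3],[0,0.009,-0.0008,0,0],[0,0.009,-0.0008,0,0],[0,0.009,-0.0008,0,0],[0,0.009,-0.0008,0,0],[0,0.009,-0.0008,0,0],[0,0,0,0,0],[0,0,0,0,0]]])

```text
time: 15.55
tool_pos: [0.4441, -0.2946, 0.2146]
tool_rot: [-0.0, 0.039, 0.999, 0.0]
contact_force: [-0.1, 0.2, -6.0]
gripper_width: 0.51
grasp_force: 63.3
```

servo_tool(deltas=[[[0,0.007,-0.0006,0,0],[0,0.007,-0.0006,0,0],[0,0.007,-0.0006,0,0],[0,0.006,-0.0006,0,0],[0,0,0,0,0],[0,0,0,-0.003,0],[0,0,0,-0.003,0],[0,0,0,0,0]]])

```text
time: 16.35
tool_pos: [0.4704, -0.2969, 0.2078]
tool_rot: [-0.001, 0.039, 0.999, 0.0]
contact_force: [0.3, 0.6, -5.9]
gripper_width: 0.508
grasp_force: 63.3
```

```bash
python3 - <<'E'
from h import *
f=snap("side","s5"); g=snap("top","t5")
a=cv2.resize(f["pixels"][200:400,270:430,::-1],(400,500),interpolation=2)
b=cv2.resize(g["pixels"][180:340,370:498,::-1],(400,500),interpolation=2)
cv2.imwrite("pics/c5.png",cv2.hconcat([a,b]))
E
```

```text
(no output)
```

View pics/c5.png

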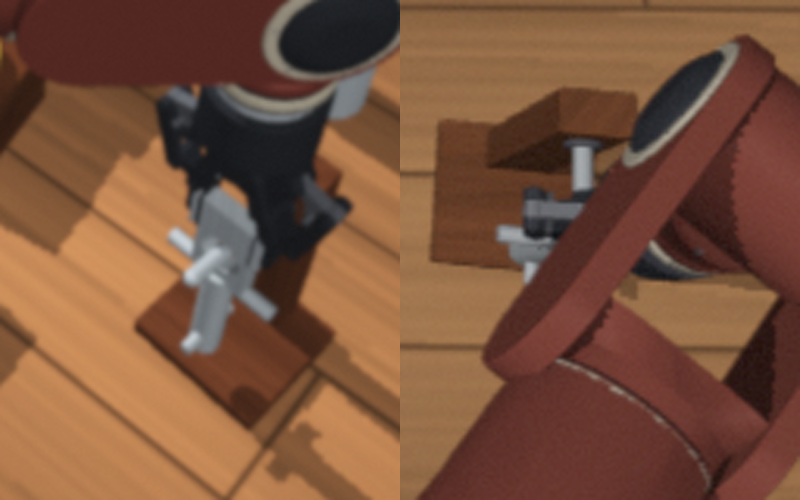

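The peg tip shows through the eye at (210,262) on the left. I lower the pin until the peg takes its weight.

servo_tool(deltas=[[[0,0,0,-0.002,0],[0,0,0,-0.002,0],[0,0,0,-0.001,0],[0,0,0,0,0],[0,0,0,0,0],[0,0,0,0,0],[0,0,0,0,0],[0,0,0,0,0]]])

```text
time: 17.25
tool_pos: [0.471, -0.2972, 0.2039]
tool_rot: [0.0, 0.039, 0.999, -0.0]
contact_force: [-0.3, -0.5, -5.4]
gripper_width: 0.509
grasp_force: 63.3
```

servo_tool(deltas=[[[0,0,0,-0.001,0],[0,0,0,-0.001,0],[0,0,0,0,0],[0,0,0,0,0],[0,0,0,0,0],[0,0,0,0,0],[0,0,0,0,0],[0,0,0,0,0]]])

```text
time: 18.05
tool_pos: [0.4712, -0.2973, 0.2027]
tool_rot: [0.0, 0.039, 0.999, -0.0]
contact_force: [-3.4, 2.1, 5.7]
gripper_width: 0.507
grasp_force: 64.2
```

servo_tool(deltas=[[[55,0,0,0,0],[60,0,0,0,0],[75,0,0,0,0],[80,0,0,0,0],[80,0,0,0,0],[80,0,0,0,0],[80,0,0,0,0],[80,0,0,0,0]]])

```text
time: 18.85
tool_pos: [0.471, -0.2972, 0.2018]
tool_rot: [0.0, 0.039, 0.999, -0.0]
contact_force: [-0.5, 0.2, -0.2]
gripper_width: 0.803
grasp_force: 0.0
```

servo_tool(deltas=[[[80,0,0,0.01,0],[80,0,0,0.02,0],[80,0,0,0.03,0],[80,0,0,0.03,0],[80,0,0,0.02,0],[80,0,0,0,0],[80,0,0,0,0],[80,0,0,0,0]]])

```text
time: 19.65
tool_pos: [0.4704, -0.2967, 0.31]
tool_rot: [-0.001, 0.039, 0.999, 0.001]
contact_force: [-0.5, -0.5, 0.4]
gripper_width: 0.801
grasp_force: 0.0
```

```bash
python3 - <<'E'
from h import *
f=snap("side","s6")
a=cv2.resize(f["pixels"][200:400,270:430,::-1],(400,500),interpolation=2)
b=cv2.resize(f["pixels"][140:300,190:318,::-1],(400,500),interpolation=2)
cv2.imwrite("pics/c6.png",cv2.hconcat([a,b]))
w=np.load("s6.npy").reshape(-1,3)
q=w[(abs(w[:,0]-.528)<.06)&(abs(w[:,1]-.021)<.06)&(w[:,2]>.088)&(w[:,2]<.097)]
print(len(q),cv2.minEnclosingCircle((q[:,:2]*1000).astype(np.float32)),np.median(q[:,2]))
E
```

```text
454 ((541.4007568359375, 25.709352493286133), 56.22420883178711) 0.09273074284091869
```

View pics/c6.png

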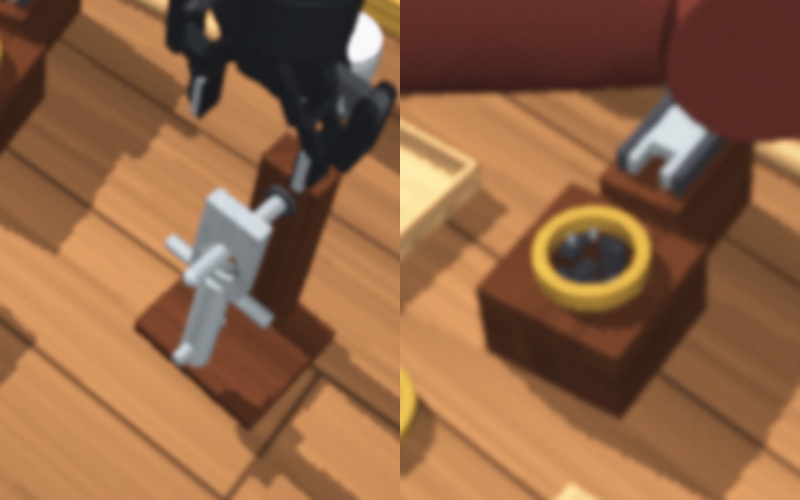

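The pin hangs on the peg, and the bangle is still centred on the block. Next is the bangle's near wall.

servo_tool(deltas=[[[35,0.002,0.03,0,-7.6],[35,0.002,0.03,0,-7.6],[35,0.002,0.03,0,-7.6],[35,0.002,0.03,0,-7.6],[35,0.002,0.03,0,-7.6],[35,0.002,0.03,0,-7.6],[35,0.002,0.03,0,-7.6],[35,0.002,0.03,0,-7.6]]])

```text
time: 20.5
tool_pos: [0.4863, -0.0558, 0.3101]
tool_rot: [-0.001, 0.542, 0.841, -0.0]
contact_force: [0.3, 0.4, -0.5]
gripper_width: 0.347
grasp_force: 0.0
```

servo_tool(deltas=[[[35,0.003,0.036,0,-7.6],[35,0.002,0.036,0,-7.6],[35,0,0,-0.03,0],[35,0,0,-0.03,0],[35,0,0,-0.04,0],[35,0,0,-0.04,0],[35,0,0,-0.02,0],[35,0,0,0,0]]])

```text
time: 21.3
tool_pos: [0.4882, 0.0153, 0.1461]
tool_rot: [-0.004, 0.646, 0.763, -0.003]
contact_force: [0.7, -0.0, -0.5]
gripper_width: 0.349
grasp_force: 0.0
```

servo_tool(deltas=[[[35,0,0,0,0],[35,0,0,-0.02,0],[35,0,0,-0.02,0],[35,0,0,-0.008,0],[35,0,0,-0.003,0],[35,0,0,0,0],[35,0,0,0,0],[35,0,0,0,0]]])

```text
time: 22.1
tool_pos: [0.4928, 0.0147, 0.102]
tool_rot: [0.001, 0.646, 0.763, 0.001]
contact_force: [0.9, -0.1, 0.4]
gripper_width: 0.348
grasp_force: 0.0
```

servo_tool(deltas=[[[35,-0.001,0,-0.004,0],[35,0,0,0,0],[20,0,0,0,0],[10,0,0,0,0],[0,0,0,0,0],[0,0,0,0,0],[0,0,0,0,0],[0,0,0,0,0]]])

```text
time: 22.9
tool_pos: [0.4914, 0.0148, 0.097]
tool_rot: [0.0, 0.646, 0.763, 0.0]
contact_force: [2.4, 0.5, -0.9]
gripper_width: 0.098
grasp_force: 56.8
```

servo_tool(deltas=[[[0,0,0,0.003,0],[0,0,0,0.005,0],[0,0,0,0.01,0],[0,0,0,0.015,0],[0,0,0,0.015,0],[0,0,0,0.012,0],[0,0,0,0,0],[0,0,0,0,0]]])

```text
time: 23.7
tool_pos: [0.4911, 0.0148, 0.1574]
tool_rot: [0.0, 0.646, 0.763, 0.0]
contact_force: [0.6, -0.0, -1.5]
gripper_width: 0.102
grasp_force: 56.9
```

```bash
python3 - <<'E'
from h import *
f=snap("side","s7")
a=cv2.resize(f["pixels"][120:280,190:318,::-1],(400,500),interpolation=2)
cv2.imwrite("pics/c7.png",a); print(manip.state()["contact_force"])
w=np.load("s7.npy")[120:280,190:318]; c=f["pixels"][120:280,190:318].astype(int)
m=(c[...,0]-c[...,2]>90)&(w[...,2]>.12)&(w[...,2]<.175)&(abs(w[...,0]-.53)<.06)&(abs(w[...,1]-.02)<.06)
q=w[m]; print(len(q),q.min(0),q.max(0))
for i in (0,1):
    for lo in (.49,.52,.55) if i==0 else (-.02,.01,.04):
        r=q[abs(q[:,i]-lo)<.012]; print(i,lo,len(r),np.percentile(r[:,2],[5,95]) if len(r) else "")
E
```

```text
[-0.26177968 -0.38660829 -1.05587982]
217 [ 0.49049617 -0.02342261  0.13938957] [0.5668262  0.03541133 0.15883891]
0 0.49 28 [0.14803028 0.15409211]
0 0.52 53 [0.14976395 0.15557453]
0 0.55 89 [0.14691351 0.15602404]
1 -0.02 113 [0.14936588 0.15557453]
1 0.01 55 [0.14433504 0.15608103]
1 0.04 15 [0.14837128 0.15510524]
```

View pics/c7.png

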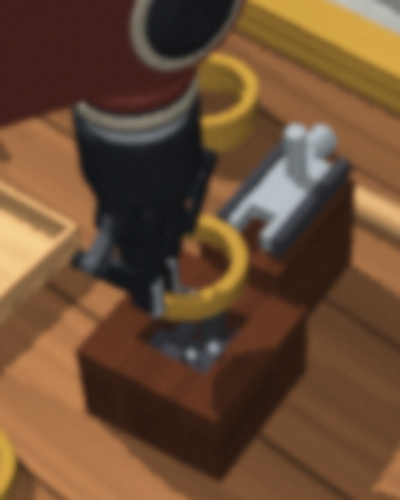

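The bangle is held level with its top at 0.155. Next I carry it over the bare half of the tray.

servo_tool(deltas=[[[0,-0.003,0.015,0,0],[0,-0.005,0.03,0,-0.7],[0,-0.005,0.036,0,-0.7],[0,-0.006,0.04,0,-0.7],[0,-0.006,0.04,0,-0.7],[0,-0.005,0.035,0,-0.7],[0,-0.003,0.025,0,-0.7],[0,-0.002,0.01,0,0]]])

```text
time: 24.55
tool_pos: [0.4548, 0.2475, 0.1557]
tool_rot: [-0.001, 0.673, 0.74, -0.001]
contact_force: [-0.6, -0.1, -1.6]
gripper_width: 0.102
grasp_force: 56.9
```

servo_tool(deltas=[[[0,0,0,0,0],[0,0,0,-0.02,0],[0,0,0,-0.03,0],[0,0,0,-0.03,0],[0,0,0,-0.02,0],[0,0,0,-0.01,0],[0,0,0,0,0],[0,0,0,0,0]]])

```text
time: 25.35
tool_pos: [0.4568, 0.2455, 0.0477]
tool_rot: [0.0, 0.674, 0.739, 0.001]
contact_force: [-0.2, -0.6, -1.4]
gripper_width: 0.104
grasp_force: 57.0
```

```bash
python3 - <<'E'
from h import *
f=snap("side","s8"); g=snap("top","t8")
a=cv2.resize(f["pixels"][130:280,80:240,::-1],(400,375),interpolation=2)
b=cv2.resize(g["pixels"][190:310,90:218,::-1],(400,375),interpolation=2)
cv2.imwrite("pics/c8.png",cv2.hconcat([a,b])); print(manip.state()["tool_pos"])
w=np.load("s8.npy"); c=f["pixels"].astype(int)
m=(c[...,0]-c[...,2]>60)&(w[...,2]>.034)&(w[...,2]<.08)&(abs(w[...,0]-.49)<.06)&(abs(w[...,1]-.25)<.055)
q=w[m]; print(len(q),q.min(0),q.max(0))
for lo in (.22,.25,.28):
    r=q[abs(q[:,1]-lo)<.01]; print(lo,len(r),np.percentile(r[:,2],[5,95]) if len(r) else "")
E
```

```text
[0.45727292 0.24602639 0.04844949]
266 [0.44034521 0.20313974 0.03406336] [0.53412968 0.27522784 0.06347705]
0.22 115 [0.03559657 0.04650542]
0.25 38 [0.0357271  0.04604044]
0.28 3 [0.03762222 0.04230339]
```

View pics/c8.png

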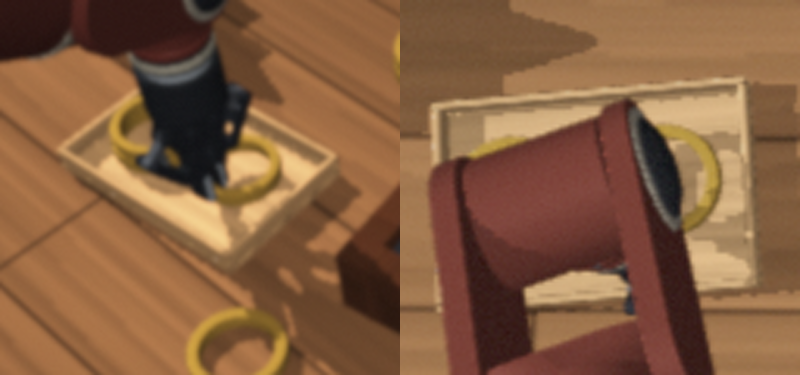

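The bangle is over the bare half, clear of the stack and walls, and its top is at 0.0465 as expected. I'm lowering it.

servo_tool(deltas=[[[0,0,0,-0.006,0],[0,0,0,-0.006,0],[0,0,0,-0.004,0],[0,0,0,-0.002,0],[0,0,0,-0.001,0],[0,0,0,0,0],[0,0,0,0,0],[0,0,0,0,0]]])

```text
time: 26.25
tool_pos: [0.4561, 0.2459, 0.028]
tool_rot: [0.0, 0.674, 0.739, 0.0]
contact_force: [-0.7, -0.6, 2.0]
gripper_width: 0.1
grasp_force: 57.2
```

servo_tool(deltas=[[[0,0,0,-0.0005,0],[0,0,0,0,0],[15,0,0,0,0],[30,0,0,0,0],[30,0,0,0,0],[30,0,0,0,0],[30,0,0,0.01,0],[30,0,0,0.03,0]]])

```text
time: 27.05
tool_pos: [0.4534, 0.2449, 0.065]
tool_rot: [-0.002, 0.674, 0.739, -0.003]
contact_force: [0.3, -0.1, 0.5]
gripper_width: 0.299
grasp_force: 0.0
```

servo_tool(deltas=[[[30,0,0,0.04,0],[30,0,0,0.04,0],[30,0,0,0.04,0],[30,-0.01,0.03,0.03,0],[30,-0.01,0.04,0,0],[30,-0.01,0.04,0,0],[30,-0.01,0.04,0,0],[30,0,0.03,0,0]]])

```text
time: 27.85
tool_pos: [0.4147, 0.428, 0.2184]
tool_rot: [-0.0, 0.673, 0.74, 0.001]
contact_force: [0.7, -0.1, 0.3]
gripper_width: 0.299
grasp_force: 0.0
```

servo_tool(deltas=[[[30,-0.02,0.03,0,0],[30,-0.02,0.03,0,0],[30,-0.02,0.02,0,0],[30,0,0,0,0],[30,0,0,0,0],[30,0,0,0,0],[30,0,0,0,0],[30,0,0,0,0]]])

```text
time: 28.65
tool_pos: [0.3566, 0.5052, 0.2174]
tool_rot: [0.0, 0.674, 0.739, 0.0]
contact_force: [0.8, -0.7, -0.1]
gripper_width: 0.298
grasp_force: 0.0
```

```bash
python3 - <<'E'
from h import *
f=snap("side","s9"); g=snap("top","t9")
cv2.imwrite("pics/c9.png",cv2.hconcat([cv2.resize(f["pixels"][...,::-1],(400,300)),cv2.resize(g["pixels"][...,::-1],(400,300))]))
for n,i in(("s9",f),("t9",g)):
    w=np.load(n+".npy")
    m=(w[...,2]>.0185)&(w[...,2]<.0268)&(abs(w[...,0]-.49)<.055)&(abs(w[...,1]-.25)<.055)
    q=w[m]
    if len(q)>5: print(n,len(q),cv2.minEnclosingCircle((q[:,:2]*1000).astype(np.float32)),np.median(q[:,2]))
E
```

```text
s9 331 ((491.3031921386719, 246.32125854492188), 43.99871063232422) 0.02346026562970122
t9 378 ((502.97198486328125, 237.07626342773438), 58.51278305053711) 0.021492465868273455
```

View pics/c9.png

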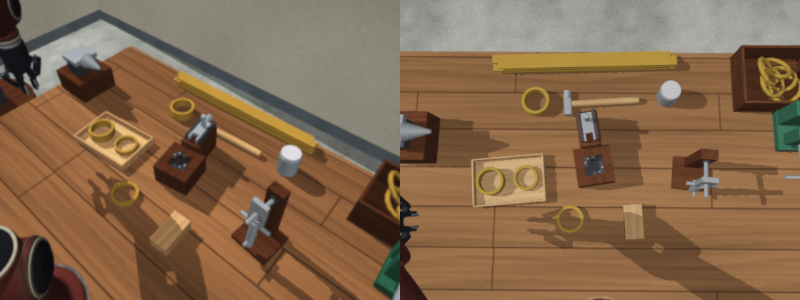

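The bangle lies flat at about (0.491, 0.247) with its top at 0.0235. The pin hangs on the peg at (257,215), the bolt is back and nothing else has moved.

```bash
python3 -c "
from plant import manip
print(manip.job_done())"
```

```text
the job is handed in; nothing more can be done
None
```

I've handed the job in, though no verdict came back: the bolt is drawn back about 41 of 45 mm (past the 28 mm needed), the pin was worked free and hangs by its eye on the peg, and the bangle lies flat and let go in the bare half of the tray; nothing was dropped and nothing else visibly moved.

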